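# Lock a fixture riser into its cam dock

## Task

On the measuring machine's fixture plate, slide the small aluminium riser, stud first, between the guide rails of the cam dock until the stud's barrel-shaped head is in the mouth of the cam. Let go, then turn the cam's key clockwise until the cam has drawn the riser snug against the two stop pads: clearly tight, so that the pull stays on when you let go, but stop soon after it goes tight and never force the key. Push and turn gently, and leave the tools lying around as they are.

Things in the scene. Friction and masses are not known exactly. Their poses are not given: they have to be found in the camera images.
- dock: cam dock bolted to the 15 mm thick steel fixture plate. Origin on the cam's vertical axis at the plate's top face (world z 0.015); z up; +x points out of its mouth, along the lane by which the riser comes. Housing 80 x 84 mm, 28 mm high, open at the top, its front at x = 33.5 mm. Small tools up to 22 mm high lie beside it.
- lane_end (a point): outer end of the lane between the dock's two guide rails, at x = 120 mm, y = 0 in the dock's frame, on the plate. Rails 14 mm high run along the dock's x from 32 to 94 mm, inner faces at y = +-26.5 mm (the 50 mm wide riser has 1.5 mm play a side), then flare out to about y = +-37 mm here.
- pads_mean (a point): middle of the two steel stop pads' face at its mean place, x = 36 mm in the dock's frame, 14 mm above the plate. The pads (at y = +-20 mm) are shimmed: their true face lies anywhere within 1.8 mm of this, along x, and is not measured.
- cam (a joint): angle of the cam in rad, positive clockwise seen from above. Near 0 (starts -0.2 to 0.05) its slot's mouth faces the dock's +x. From about 0.4 the rim passes behind the stud head, then draws it in by about 5 mm per rad until the riser meets the pads, somewhere from about 1.0 to 1.75 rad depending on the shims. Travel ends at 2.2. It stays where it is left.
- cam_grip (a point): point on the cam's axis, 52 mm above the plate, in the cam's key: an upright flat bar 56 mm long, 12 mm thick, 36 to 62 mm above the plate. At cam angle 0 the bar lies along the dock's x (point x axis: along the bar, turns with the cam). Free room for fingers above 28 mm; the docked riser's column stands about 70 mm from the axis.
- cam_scroll: the cam's curved slot that takes the stud head: 60 mm across, 8 to 26 mm above the plate; origin on the cam's axis at the plate. Torque to turn it: up to about 0.1 N m free or dragging the riser; once the pads are met it climbs steeply, about 0.1 N m each 0.06 rad: 0.3 to 0.4 is properly snug (about 30 N of pull), over 0.45 is overtightened. Turn slowly there.
- riser: loose aluminium riser, 0.4 to 0.65 kg. Origin: centre of the underside of its base block, 64 x 50 x 30 mm (x, y, z); z up; the stud points to its -x. With the head on the open cam's hub, riser x along the dock's x, its origin is at about x = 72 mm in the dock's frame; drawn tight, at 66 to 70 mm.
- riser_grip (a point): point in the riser's column, 62 mm above the plate; axes as the riser's. The column, the place to grip it, is 26 x 26 mm square, centred at riser x = +16 mm, from 30 to 81 mm above the plate.
- stud_head (a point): centre of the stud's head, an upright barrel (11 mm diameter, 17 mm tall), 54 mm in front (-x) of the riser's origin, 17 mm above the plate; neck 6 mm thick. Pushed in, it stops on the open cam's hub at about x = 18 mm, y = 0 in the dock's frame, short of the tight position.
- hex_key: black L-shaped hex key, 95 mm, 6 mm thick, lying flat, a bystander; leave it
- spare_stud: spare steel stud, 40 mm long, 13 mm heads, lying, a bystander; leave it
- hole_block: steel block 50 x 40 x 22 mm with two holes, a bystander; leave it
- ring_gauge: steel ring 56 mm across, 18 mm high, a bystander; leave it
- t_driver: T-handled driver, 130 mm long, 85 mm wide handle 18 mm high, a bystander; leave it
- angle_plate: aluminium angle plate 60 x 50 x 60 mm, a bystander; leave it
- gauge_box: open wooden box 90 x 60 x 27 mm with steel blocks in it, a bystander; leave it
Not all that is in view belongs to the job. What is shaped like the riser but blue or red is not meant.

How it is judged:
By the outcome, as a careful person would: the job done as asked, in the order asked, and still so for the second after the job is handed in, with the robot touching nothing.
It also fails if it takes over 72 s, if anything falls off the work surface, if the arm or the gripper's body presses on something with over 40 N, if the wrist force passes 120 N, or if a joint passes its speed limit or range.

## Robot

A 7-joint arm with a two-finger parallel gripper is mounted at the origin on the work surface. World frame = base frame: x ahead of the robot, y to its left, z up, the work surface at z = 0. Lengths are in m, angles in degrees, forces in N, time in s.
With the tool pointing down it reaches from about 0.35 to 0.775 m from the base axis. Payload 3.1 kg.
Tool frame: the origin (TCP) lies midway between the tips of the shut fingers; the grasp point (between the pads) lies 19 mm behind it (arm.grasp_offset is the distance from the TCP to the grasp point, in m); z points along the fingers, y is the line along which they close (so a half turn about z gives the same grasp; the last joint's range is limited). The gripper opens to 85 mm and grips with 20 to 120 N. Pads are 22 mm wide; open, the fingers measure 114 mm over their backs; the gripper's body (76 mm by 85 mm) begins 54 mm behind the grasp point. The pads swing forward as they close: fully open they stand 13 mm farther back than shut.
Start: joints at [-76.816, 17.813, 0.802, 86.603, -0.252, 75.585, -1.558], TCP at [0.148, 0.53, 0.231] pointing down, gripper open.
Joint ranges: [-154.91, 154.91], [-16.99, 109.72], [-72.82, 74.43], [7.12, 147.25], [-82.49, 262.49], [11.32, 116.49], [-174.64, 174.64]. Speed limits (degrees/s): [159.86, 159.86, 180, 180, 180, 180, 180].

## Interface

Orientations are given as a 3x3 rotation matrix whose columns are the frame's x, y, z axes.
In Python, from station import arm gives the robot as it stands. The module is installed in compiled form; this text tells all that it offers.
- The arm moves only by the tool play_rows, never from a script. Its argument "plan" is a list of rows, each an object of numbers: "tx", "ty", "tz": the shift along the tool's x, y, z in m; "ax", "ay", "az": the turn, a rotation vector about the tool's x, y, z in degrees. A call has 1 to 10 rows; each row shifts and turns the commanded pose from where the row before left it, along the tool's axes as they then stand; what a row does not reach is not made up. A row lasts 1/10 s, in which the tool goes at most 50 mm and 8.59 degrees, less where a joint would pass 70% of its speed; a pose out of reach is approached as far as the arm can. A call is refused whole if a number of a shift passes 0.05 or a number of a turn 8.59, either way. A call with a gripper value outside its range is refused whole. "jaw" is the finger opening in m, from 0 to 0.0854, set as the call begins (left out, the last holds). The fingers move at their own pace and stop on an object; "squeeze" is the grip in N (left out, the last holds). Time passes only in rows, so rows that do not move let the fingers close. It gives the time, the measured TCP pose, the force, the opening and the grip force at its end, in the units of the state.
- arm.sense(): the state, without advancing time (a new reading comes with each control period).
- arm.get_image(name): name is "scene" or "top" or "wrist"; returns a dict with "image" (480x640x3 uint8, red, green, blue), "fx", "fy", "cx", "cy" (pixels), "k1" (the pictures are not rectified: a ray, as slopes to the right and down, at radius r is drawn at 1 + k1 r^2 times it, then the intrinsics apply), "R" (3x3) and "t" (3): a world point X has camera coordinates R X + t; the wrist camera has in their place "tool_from_camera" (4x4, takes a point from camera to tool coordinates, whose origin is the TCP and whose axes are the flange's). Camera axes: x right, y down, z forward; pixel columns grow to the right and rows downward; lengths in m; the calibration is good to about 2 mm. A picture is of the moment at which its call begins: read the wrist's pose just before it. There is no depth.
- arm.job_done(): hands the job in; it is judged then, once.
The state is a dict: "time": time; "joints": joint angles; "joint_velocities": joint speeds; "joint_torque": joint torques, N m; "position": TCP position; "tcp_rot": TCP orientation; "contact_force": force on the tool from outside, world axes, zero at the start; "ft_torque": the same for the moment, N m; "gripper_width": finger opening in m; "finger_force": force on a finger pad.
Only numpy, scipy, OpenCV 4.12 (cv2) and the standard library are available. Lean on these libraries where they do the work, as an engineer would, in place of code of your own. Each camera call takes 0.05 s, during which the arm holds its last target. There are 200 camera calls.

## Working session

There is one attempt and no reset: what is moved stays moved. The work goes in short steps, Python scripts to look and compute and a tool call to move; the robot and the scene stay as the last step left them, time stands still between calls to the robot, and variables do not carry over. Pictures are saved under pics/ and viewed, at most 10 in all, crops included, and the job is handed in when it is done.

Besides the shell and the picture viewer there is one more tool, called after ">>>" as a command line: name --argument value ..., lists and objects as JSON in quotes. play_rows: Moves the arm, as the interface text tells. Its arguments: {"type":"object","properties":{"plan":{"type":"array"},"jaw":{"type":"number"},"squeeze":{"type":"number"}},"required":["plan"]}

```bash
mkdir -p pics; cat > h.py <<'E'
import numpy as np, cv2
from station import arm
def grab(n,f=None):
    s=arm.sense(); d=arm.get_image(n)
    if n=="wrist":
        T=np.array(d["tool_from_camera"]); Rw=np.array(s["tcp_rot"]); p=np.array(s["position"])
        Rc=Rw@T[:3,:3]; c=Rw@T[:3,3]+p; d["R"]=Rc.T; d["t"]=-Rc.T@c
    d["R"]=np.array(d["R"]); d["t"]=np.array(d["t"])
    if f: cv2.imwrite("pics/"+f,d["image"][:,:,::-1])
    return d
def ray(d,u,v):
    x=np.array([(u-d["cx"])/d["fx"],(v-d["cy"])/d["fy"]]); y=x.copy()
    for _ in range(20): y=x/(1+d["k1"]*(y@y))
    return -d["R"].T@d["t"], d["R"].T@np.array([y[0],y[1],1])
def onz(d,u,v,z):
    c,r=ray(d,u,v); return c+r*(z-c[2])/r[2]
def proj(d,X):
    q=d["R"]@np.array(X)+d["t"]; y=q[:2]/q[2]; y=y*(1+d["k1"]*(y@y)); return np.array([d["fx"]*y[0]+d["cx"],d["fy"]*y[1]+d["cy"]])
E
python3 - <<'E'
from h import *
for n in("scene","top"):
    d=grab(n,n+"0.png"); print(n,d["fx"],d["k1"],-d["R"].T@d["t"])
d=grab("wrist","wrist0.png");print(-d["R"].T@d["t"])
s=arm.sense();print(s["time"],s["position"],np.round(s["tcp_rot"],3),s["contact_force"],arm.grasp_offset)
E
```

```text
scene 522.7190812603292 -0.05915301899103355 [1.27421434 0.28511444 0.66042175]
top 499.4180751082405 -0.10086125107750965 [0.34543621 0.00127199 1.22400432]
[0.07953495 0.54905865 0.37236289]
0.15 [0.14751359 0.52928192 0.23046286] [[-0.963  0.268 -0.   ]
 [ 0.268  0.963 -0.002]
 [-0.    -0.002 -1.   ]] [-0.00895447  0.25931389  0.69354139] 0.0187
```

View pics/top0.png

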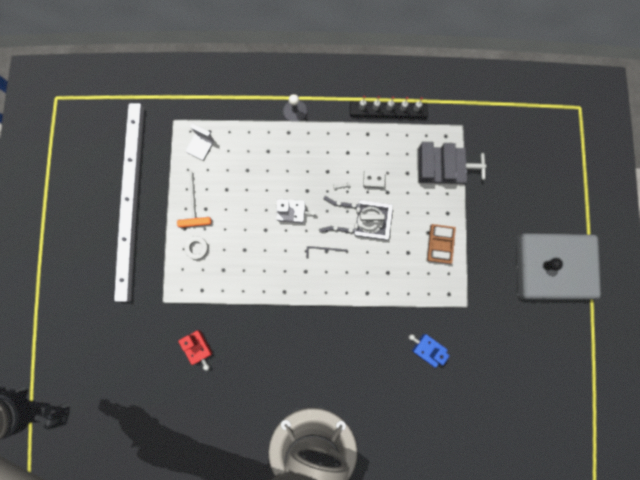

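View pics/scene0.png

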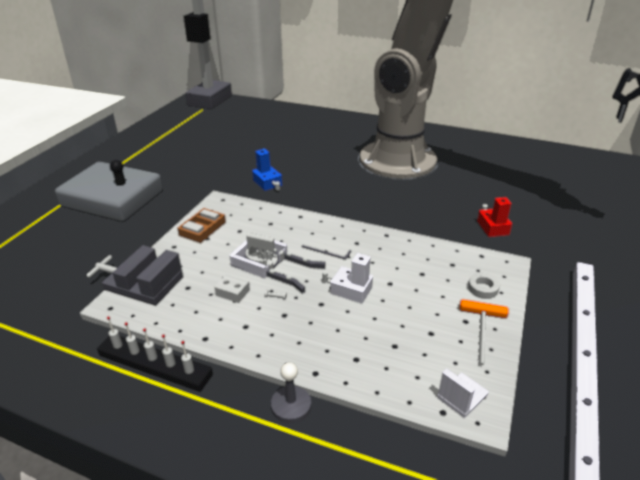

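Candidates for the riser in the top view are the aluminium one (291,211), the red one (195,348) and the blue one (432,350). I choose the aluminium one, with its stud at (316,216) pointing toward the dock at (373,220). Next is a close crop.

```bash
python3 - <<'E'
from h import *
d=grab("top"); im=d["image"][180:270,265:405]
cv2.imwrite("pics/crop.png",cv2.resize(im[:,:,::-1],None,fx=5.5,fy=5.5,interpolation=cv2.INTER_CUBIC))
for n,u,v,z in(("col",291,211,.09),("head",316,216,.032),("cam",373,220,.05)): print(n,onz(d,u,v,z))
E
```

```text
col [0.56340716 0.05878533 0.09      ]
head [0.56327846 0.00086659 0.032     ]
cam [ 0.55274812 -0.13548429  0.05      ]
```

View pics/crop.png

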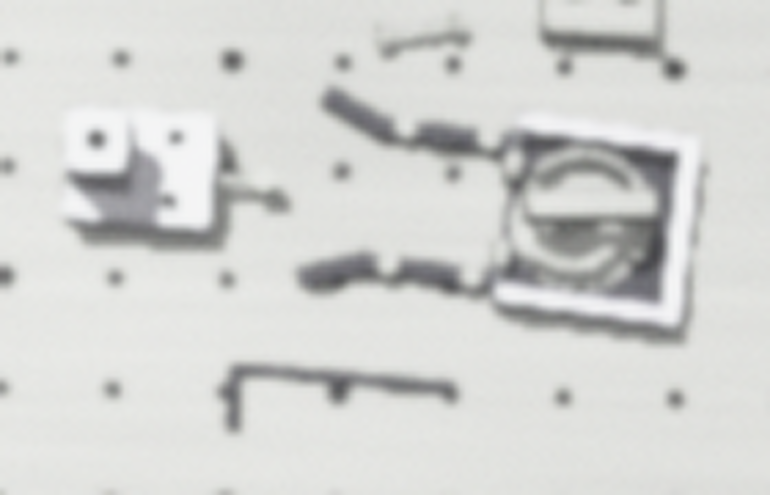

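The crop confirms the choice. The plain aluminium riser has its column at about (97,140) in the crop and its stud head at (278,201), pointing at the dock mouth. The key lies along the lane at about (592,203). Next I plan a move to view both from the wrist camera.

```bash
cat >> h.py <<'E'
from scipy.spatial.transform import Rotation as Ro
def rows(P,yaw,n,tilt=True):
    """rows from present pose to TCP P, tool down, tool y at world angle yaw (deg)"""
    s=arm.sense(); p=np.array(s["position"]); R=np.array(s["tcp_rot"])
    a=np.radians(yaw); y=np.array([np.cos(a),np.sin(a),0]); z=np.array([0,0,-1.]); Rt=np.column_stack([np.cross(y,z),y,z])
    rv=Ro.from_matrix(R.T@Rt).as_rotvec(degrees=True)/n
    dR=Ro.from_rotvec(rv,degrees=True).as_matrix()
    for k in range(n):
        print({**{q:round(float(v),4) for q,v in zip(("tx","ty","tz"),R.T@(np.array(P)-p)/n)},**{q:round(float(v),2) for q,v in zip(("ax","ay","az"),rv)}}); R=R@dR
E
python3 - <<'E'
from h import *
d=grab("wrist"); s=arm.sense()
print(d["fx"],np.round(d["R"],2),proj(d,s["position"]),d["tool_from_camera"])
rows([.5,-.11,.26],-5,12)
E
```

```text
407.30879691375355 [[ 0.27  0.96 -0.  ]
 [ 0.92 -0.26  0.28]
 [ 0.27 -0.08 -0.96]] [316.2582485  314.68266819] [[-8.54943402e-04 -9.59158904e-01 -2.82866515e-01  7.07666737e-02]
 [ 9.99999493e-01 -9.70261829e-04  2.67590187e-04  6.09528588e-04]
 [-5.31116093e-04 -2.82866143e-01  9.59159248e-01 -1.42036159e-01]
 [ 0.00000000e+00  0.00000000e+00  0.00000000e+00  1.00000000e+00]]
{'tx': -0.0426, 'ty': -0.0435, 'tz': -0.0024, 'ax': -0.0, 'ay': 0.0, 'az': 6.62}
{'tx': -0.0473, 'ty': -0.0383, 'tz': -0.0024, 'ax': -0.0, 'ay': 0.0, 'az': 6.62}
{'tx': -0.0514, 'ty': -0.0325, 'tz': -0.0024, 'ax': -0.0, 'ay': 0.0, 'az': 6.62}
{'tx': -0.0548, 'ty': -0.0264, 'tz': -0.0024, 'ax': -0.0, 'ay': 0.0, 'az': 6.62}
{'tx': -0.0575, 'ty': -0.0199, 'tz': -0.0024, 'ax': -0.0, 'ay': 0.0, 'az': 6.62}
{'tx': -0.0594, 'ty': -0.0131, 'tz': -0.0024, 'ax': -0.0, 'ay': 0.0, 'az': 6.62}
{'tx': -0.0605, 'ty': -0.0062, 'tz': -0.0024, 'ax': -0.0, 'ay': 0.0, 'az': 6.62}
{'tx': -0.0608, 'ty': 0.0008, 'tz': -0.0024, 'ax': -0.0, 'ay': 0.0, 'az': 6.62}
{'tx': -0.0603, 'ty': 0.0078, 'tz': -0.0024, 'ax': -0.0, 'ay': 0.0, 'az': 6.62}
{'tx': -0.059, 'ty': 0.0147, 'tz': -0.0024, 'ax': -0.0, 'ay': 0.0, 'az': 6.62}
{'tx': -0.057, 'ty': 0.0214, 'tz': -0.0024, 'ax': -0.0, 'ay': 0.0, 'az': 6.62}
{'tx': -0.0541, 'ty': 0.0279, 'tz': -0.0024, 'ax': -0.0, 'ay': 0.0, 'az': 6.62}
```

```bash
python3 - <<'E'
from h import *
rows([.55,-.05,.25],-5,16)
E
```

```text
{'tx': -0.034, 'ty': -0.0281, 'tz': -0.0012, 'ax': -0.0, 'ay': 0.0, 'az': 4.96}
{'tx': -0.0363, 'ty': -0.0251, 'tz': -0.0012, 'ax': -0.0, 'ay': 0.0, 'az': 4.96}
{'tx': -0.0383, 'ty': -0.0219, 'tz': -0.0012, 'ax': -0.0, 'ay': 0.0, 'az': 4.96}
{'tx': -0.04, 'ty': -0.0185, 'tz': -0.0012, 'ax': -0.0, 'ay': 0.0, 'az': 4.96}
{'tx': -0.0415, 'ty': -0.0149, 'tz': -0.0012, 'ax': -0.0, 'ay': 0.0, 'az': 4.96}
{'tx': -0.0426, 'ty': -0.0113, 'tz': -0.0012, 'ax': -0.0, 'ay': 0.0, 'az': 4.96}
{'tx': -0.0434, 'ty': -0.0076, 'tz': -0.0012, 'ax': -0.0, 'ay': 0.0, 'az': 4.96}
{'tx': -0.0439, 'ty': -0.0038, 'tz': -0.0012, 'ax': -0.0, 'ay': 0.0, 'az': 4.96}
{'tx': -0.0441, 'ty': 0.0, 'tz': -0.0012, 'ax': -0.0, 'ay': 0.0, 'az': 4.96}
{'tx': -0.0439, 'ty': 0.0039, 'tz': -0.0012, 'ax': -0.0, 'ay': 0.0, 'az': 4.96}
{'tx': -0.0434, 'ty': 0.0077, 'tz': -0.0012, 'ax': -0.0, 'ay': 0.0, 'az': 4.96}
{'tx': -0.0426, 'ty': 0.0114, 'tz': -0.0012, 'ax': -0.0, 'ay': 0.0, 'az': 4.96}
{'tx': -0.0415, 'ty': 0.015, 'tz': -0.0012, 'ax': -0.0, 'ay': 0.0, 'az': 4.96}
{'tx': -0.04, 'ty': 0.0186, 'tz': -0.0012, 'ax': -0.0, 'ay': 0.0, 'az': 4.96}
{'tx': -0.0382, 'ty': 0.0219, 'tz': -0.0012, 'ax': -0.0, 'ay': 0.0, 'az': 4.96}
{'tx': -0.0362, 'ty': 0.0252, 'tz': -0.0012, 'ax': -0.0, 'ay': 0.0, 'az': 4.96}
```

>>> play_rows --plan '[{"tx": -0.034, "ty": -0.028, "tz": -0.001, "az": 5}, {"tx": -0.036, "ty": -0.025, "tz": -0.001, "az": 5}, {"tx": -0.038, "ty": -0.022, "tz": -0.001, "az": 5}, {"tx": -0.04, "ty": -0.018, "tz": -0.001, "az": 5}, {"tx": -0.041, "ty": -0.015, "tz": -0.001, "az": 5}, {"tx": -0.043, "ty": -0.011, "tz": -0.001, "az": 5}, {"tx": -0.043, "ty": -0.008, "tz": -0.001, "az": 5}, {"tx": -0.044, "ty": -0.004, "tz": -0.001, "az": 5}, {"tx": -0.044, "ty": 0, "tz": -0.001, "az": 5}, {"tx": -0.044, "ty": 0.004, "tz": -0.001, "az": 5}]' --jaw 0.085

```text
validation failed for argument at $.pl...
```

>>> play_rows --plan '[{"tx": -0.043, "ty": 0.008, "tz": -0.001, "az": 5}, {"tx": -0.043, "ty": 0.011, "tz": -0.001, "az": 5}, {"tx": -0.041, "ty": 0.015, "tz": -0.001, "az": 5}, {"tx": -0.04, "ty": 0.019, "tz": -0.001, "az": 5}, {"tx": -0.038, "ty": 0.022, "tz": -0.001, "az": 5}, {"tx": -0.036, "ty": 0.025, "tz": -0.001, "az": 5}, {}, {}]'

```text
validation failed for argument at $.pl...
```

```bash
python3 - <<'E'
from h import *
d=grab("wrist","w1.png"); s=arm.sense(); print(s["position"],s["joints"],np.round(s["tcp_rot"],3))
E
```

```text
[0.14758088 0.52958874 0.2309167 ] [-76.81593933  17.83166613   0.80240168  86.63240305  -0.25131081
  75.58435535  -1.55709367] [[-0.963  0.268 -0.   ]
 [ 0.268  0.963 -0.001]
 [-0.    -0.001 -1.   ]]
```

View pics/w1.png

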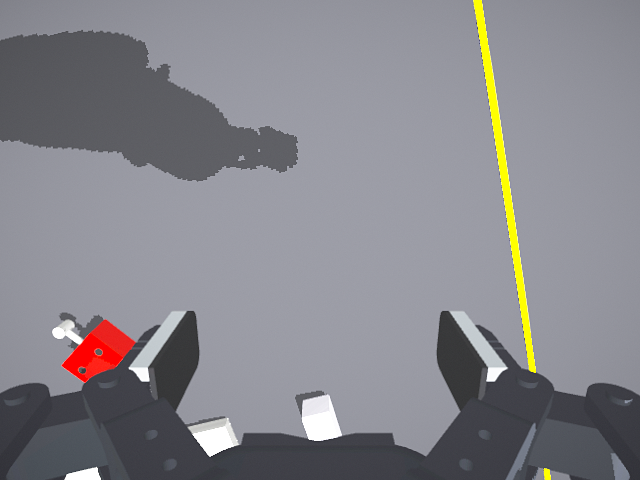

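The move was refused, so the picture only shows the start pose (red decoy at lower left). Rows may need all six keys, so I retry with them.

>>> play_rows --plan '[{"tx": -0.034, "ty": -0.028, "tz": -0.001, "ax": 0, "ay": 0, "az": 5}, {"tx": -0.036, "ty": -0.025, "tz": -0.001, "ax": 0, "ay": 0, "az": 5}, {"tx": -0.038, "ty": -0.022, "tz": -0.001, "ax": 0, "ay": 0, "az": 5}, {"tx": -0.04, "ty": -0.018, "tz": -0.001, "ax": 0, "ay": 0, "az": 5}, {"tx": -0.041, "ty": -0.015, "tz": -0.001, "ax": 0, "ay": 0, "az": 5}, {"tx": -0.043, "ty": -0.011, "tz": -0.001, "ax": 0, "ay": 0, "az": 5}, {"tx": -0.043, "ty": -0.008, "tz": -0.001, "ax": 0, "ay": 0, "az": 5}, {"tx": -0.044, "ty": -0.004, "tz": -0.001, "ax": 0, "ay": 0, "az": 5}, {"tx": -0.044, "ty": 0, "tz": -0.001, "ax": 0, "ay": 0, "az": 5}, {"tx": -0.044, "ty": 0.004, "tz": -0.001, "ax": 0, "ay": 0, "az": 5}]' --jaw 0.085

```text
time: 1.3
position: [0.3979, 0.1662, 0.2416]
tcp_rot: [[-0.411, 0.912, 0.001], [0.912, 0.411, 0.001], [0.001, 0.001, -1.0]]
contact_force: [0.0, 0.7, -0.7]
gripper_width: 0.085
finger_force: 0.0
```

>>> play_rows --plan '[{"tx": -0.043, "ty": 0.008, "tz": -0.001, "ax": 0, "ay": 0, "az": 5}, {"tx": -0.043, "ty": 0.011, "tz": -0.001, "ax": 0, "ay": 0, "az": 5}, {"tx": -0.041, "ty": 0.015, "tz": -0.001, "ax": 0, "ay": 0, "az": 5}, {"tx": -0.04, "ty": 0.019, "tz": -0.001, "ax": 0, "ay": 0, "az": 5}, {"tx": -0.038, "ty": 0.022, "tz": -0.001, "ax": 0, "ay": 0, "az": 5}, {"tx": -0.036, "ty": 0.025, "tz": -0.001, "ax": 0, "ay": 0, "az": 5}, {"tx": 0, "ty": 0, "tz": 0, "ax": 0, "ay": 0, "az": 0}, {"tx": 0, "ty": 0, "tz": 0, "ax": 0, "ay": 0, "az": 0}]'

```text
time: 2.1
position: [0.5465, -0.0509, 0.2469]
tcp_rot: [[0.099, 0.995, -0.001], [0.995, -0.099, -0.0], [-0.001, -0.001, -1.0]]
contact_force: [-0.1, 0.0, 0.2]
gripper_width: 0.0851
finger_force: 0.0
```

```bash
python3 - <<'E'
from h import *
d=grab("wrist","w2.png"); s=arm.sense(); print(s["position"],s["joints"],np.round(s["tcp_rot"],3))
import pickle; pickle.dump(d,open("w2.pkl","wb"))
E
```

```text
[ 0.5462592  -0.0490137   0.24692657] [-26.07048767  19.8669477   39.9909678   86.30980154 -12.91695765
  78.57179983   9.28564439] [[ 0.096  0.995 -0.001]
 [ 0.995 -0.096  0.001]
 [ 0.001 -0.001 -1.   ]]
```

View pics/w2.png

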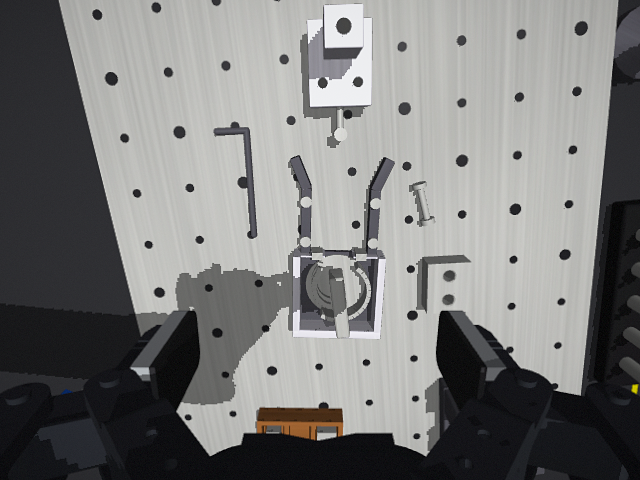

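The wrist view shows the riser's column top hole at (343,26), its head at (341,134), the rail screws at (306,202), (376,203), (306,242) and (373,243), the housing at (291..386, 250..338), and the key from about (336,265) to (344,335). Next I measure these.

```bash
python3 - <<'E'
from h import *
import pickle
d=pickle.load(open("w2.pkl","rb")); g=cv2.cvtColor(d["image"],cv2.COLOR_RGB2GRAY)
def blob(u,v,r,lo,hi):
    w=g[v-r:v+r+1,u-r:u+r+1]; m=((w>=lo)&(w<=hi)).astype(np.uint8)
    n,l,st,c=cv2.connectedComponentsWithStats(m); k=l[r,r]; return c[k]+[u-r,v-r],st[k,4]
for nm,u,v,r,lo,hi,z in(("colhole",343,26,12,0,110,.096),("h1",323,83,8,0,130,.045),("h2",358,82,8,0,130,.045),
  ("head",341,134,9,215,255,.0405),("s1",306,202,9,140,255,.031),("s2",376,203,9,140,255,.031),("s3",306,242,9,140,255,.031),("s4",373,243,9,140,255,.031)):
    c,a=blob(u,v,r,lo,hi); print(nm,np.round(c,1),a,np.round(onz(d,*c,z),4))
big=cv2.resize(d["image"][235:350,270:405,::-1],None,fx=5,fy=5,interpolation=cv2.INTER_CUBIC); cv2.imwrite("pics/w2c.png",big)
E
```

```text
colhole [343.2  25.4] 189 [0.5775 0.0798 0.096 ]
h1 [322.2  82.3] 83 [0.5615 0.051  0.045 ]
h2 [357.7  81.4] 76 [0.5894 0.0489 0.045 ]
head [341.7 134.3] 272 [0.5737 0.0097 0.0405]
s1 [309.1 202.1] 187 [ 0.5404 -0.0461  0.031 ]
s2 [379.1 203.2] 199 [ 0.6024 -0.0532  0.031 ]
s3 [308.5 240.6] 162 [ 0.5361 -0.0815  0.031 ]
s4 [376.3 242.6] 174 [ 0.5977 -0.0895  0.031 ]
```

View pics/w2c.png

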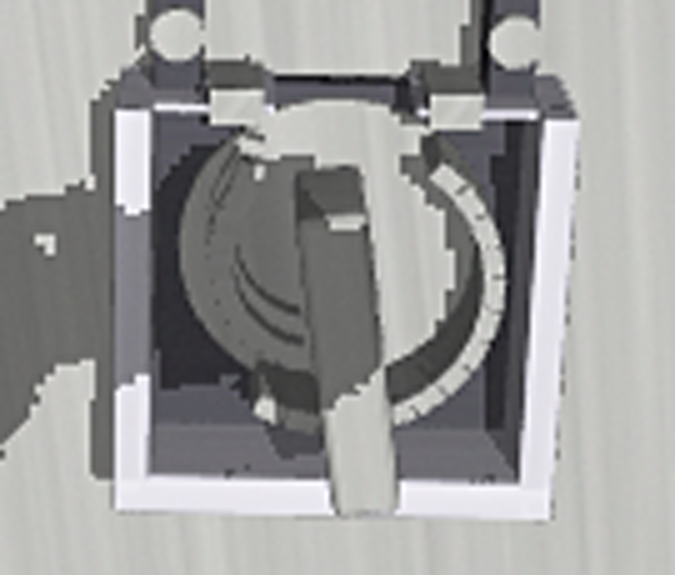

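```bash
python3 - <<'E'
from h import *
import pickle
d=pickle.load(open("w2.pkl","rb"))
W=lambda a,b,z: onz(d,270+a/5-.4,235+b/5-.4,z)
FL,FR,BL,BR=[W(*p,.043) for p in((113,108),(578,118),(115,510),(550,518))]
n=np.linalg.norm
print("sizes",n(FR-FL),n(BR-BL),n(FL-BL),n(FR-BR))
ang=lambda v: np.degrees(np.arctan2(v[1],v[0]))
print("dock x ang",ang(FL-BL),ang(FR-BR),ang(FR-FL)+90,ang(BR-BL)+90)
c=(FL+FR+BL+BR)/4; print("housing centre",c, "front mid",(FL+FR)/2)
A=np.mean([ang(FL-BL),ang(FR-BR),ang(FR-FL)+90,ang(BR-BL)+90]);e=np.array([np.cos(np.radians(A)),np.sin(np.radians(A)),0])
print("A",A,"axis from housing",c+.0065*e)
K=[W(*p,.077) for p in((300,215),(365,213),(397,515),(335,517))]
print("key",n(K[0]-K[3]),n(K[1]-K[2]),n(K[0]-K[1]),np.mean(K,0),ang(K[0]-K[3]),ang(K[1]-K[2]))
# rail inner screws edges
col=onz(d,343.2,25.4,.096);hd=onz(d,341.7,134.3,.0405)
print("riser x ang",ang(col-hd),"dist (70 expected)",n((col-hd)[:2]))
t=grab("top")
for nm,X in(("col",col),("head",hd),("axis",c+.0065*e+[0,0,.034]),("FL",FL),("BR",BR)): print(nm,np.round(X,4),np.round(proj(t,X),1))
E
```

```text
sizes 0.0832997530630576 0.08284894749456796 0.08056573604756694 0.08039445747722496
dock x ang 83.49919492138308 83.1789064548114 82.97253157008437 83.08898947036515
housing centre [ 0.55731869 -0.13606398  0.043     ] front mid [ 0.56198615 -0.0960957   0.043     ]
A 83.184905604161 axis from housing [ 0.55809002 -0.12960991  0.043     ]
key 0.05588093979892695 0.055847078809966096 0.010651139316661347 [ 0.55811406 -0.12966399  0.077     ] 90.91238939258142 90.9084450463078
riser x ang 86.9033549861681 dist (70 expected) 0.07025527914686867
col [0.5775 0.0798 0.096 ] [281.9 204.4]
head [0.5737 0.0096 0.0405] [312.4 211.1]
axis [ 0.5581 -0.1296  0.077 ] [371.8 215.7]
FL [ 0.5206 -0.091   0.043 ] [354.1 233.4]
BR [ 0.5938 -0.181   0.043 ] [391.4 204.1]
```

>>> play_rows --plan '[{"tx": 0.0328, "ty": 0.0047, "tz": 0.02, "ax": 0, "ay": 0, "az": -0.6}, {"tx": 0.0328, "ty": 0.0047, "tz": 0.02, "ax": 0, "ay": 0, "az": -0.6}, {"tx": 0.0328, "ty": 0.0047, "tz": 0.02, "ax": 0, "ay": 0, "az": -0.5}, {"tx": 0.0328, "ty": 0.0047, "tz": 0.01, "ax": 0, "ay": 0, "az": -0.5}, {"tx": 0, "ty": 0, "tz": 0, "ax": 0, "ay": 0, "az": 0}, {"tx": 0, "ty": 0, "tz": 0.024, "ax": 0, "ay": 0, "az": 0}, {"tx": 0, "ty": 0, "tz": 0.024, "ax": 0, "ay": 0, "az": 0}, {"tx": 0, "ty": 0, "tz": 0.024, "ax": 0, "ay": 0, "az": 0}, {"tx": 0, "ty": 0, "tz": 0.024, "ax": 0, "ay": 0, "az": 0}, {"tx": 0, "ty": 0, "tz": 0, "ax": 0, "ay": 0, "az": 0}]'

```text
time: 3.2
position: [0.5722, 0.081, 0.0784]
tcp_rot: [[0.056, 0.998, -0.008], [0.998, -0.056, 0.0], [-0.0, -0.008, -1.0]]
contact_force: [-1.0, 0.3, 1.0]
gripper_width: 0.0847
finger_force: 0.0
```

>>> play_rows --plan '[{"tx": -0.001, "ty": 0.005, "tz": 0.01, "ax": 0, "ay": 0, "az": 0}, {"tx": 0, "ty": 0, "tz": 0.01, "ax": 0, "ay": 0, "az": 0}, {"tx": 0, "ty": 0, "tz": 0, "ax": 0, "ay": 0, "az": 0}, {"tx": 0, "ty": 0, "tz": 0, "ax": 0, "ay": 0, "az": 0}]'

```text
time: 3.6
position: [0.5812, 0.0782, 0.0616]
tcp_rot: [[0.059, 0.998, 0.0], [0.998, -0.059, 0.0], [0.0, 0.0, -1.0]]
contact_force: [0.1, -0.0, -1.2]
gripper_width: 0.0847
finger_force: 0.0
```

```bash
python3 - <<'E'
from h import *
s=arm.sense(); print(s["time"],s["position"],np.round(s["tcp_rot"],3),s["contact_force"]); rows([.5775,.0798,.058],-3.3,1)
E
```

```text
3.6 [0.58116967 0.07819816 0.06164794] [[ 0.059  0.998  0.   ]
 [ 0.998 -0.059  0.   ]
 [ 0.     0.    -1.   ]] [ 0.10717649 -0.02640088 -1.17921932]
{'tx': 0.0014, 'ty': -0.0038, 'tz': 0.0036, 'ax': 0.03, 'ay': -0.01, 'az': -0.07}
```

>>> play_rows --plan '[{"tx": 0.001, "ty": -0.004, "tz": 0.003, "ax": 0, "ay": 0, "az": 0}, {"tx": 0, "ty": 0, "tz": 0, "ax": 0, "ay": 0, "az": 0}, {"tx": 0, "ty": 0, "tz": 0, "ax": 0, "ay": 0, "az": 0}]'

```text
time: 3.9
position: [0.5769, 0.0796, 0.0585]
tcp_rot: [[0.059, 0.998, 0.0], [0.998, -0.059, 0.0], [0.0, 0.0, -1.0]]
contact_force: [-0.4, 0.5, 0.6]
gripper_width: 0.085
finger_force: 0.0
```

>>> play_rows --plan '[{"tx": 0, "ty": 0, "tz": 0, "ax": 0, "ay": 0, "az": 0}, {"tx": 0, "ty": 0, "tz": 0, "ax": 0, "ay": 0, "az": 0}, {"tx": 0, "ty": 0, "tz": 0, "ax": 0, "ay": 0, "az": 0}, {"tx": 0, "ty": 0, "tz": 0, "ax": 0, "ay": 0, "az": 0}, {"tx": 0, "ty": 0, "tz": 0, "ax": 0, "ay": 0, "az": 0}, {"tx": 0, "ty": 0, "tz": 0, "ax": 0, "ay": 0, "az": 0}, {"tx": 0, "ty": 0, "tz": 0, "ax": 0, "ay": 0, "az": 0}, {"tx": 0, "ty": 0, "tz": 0, "ax": 0, "ay": 0, "az": 0}]' --jaw 0.02 --squeeze 30

```text
time: 4.7
position: [0.5769, 0.0794, 0.0584]
tcp_rot: [[0.059, 0.998, -0.0], [0.998, -0.059, 0.0], [0.0, -0.0, -1.0]]
contact_force: [-1.2, -0.2, 1.9]
gripper_width: 0.0256
finger_force: 34.9
```

```bash
cat >> h.py <<'E'
AX=np.array([.5581,-.1296]); DA=83.2
def dk(p):
    a=np.radians(DA); e=np.array([np.cos(a),np.sin(a)]); q=np.array(p)[:2]-AX; return np.round([q@e, q@np.array([-e[1],e[0]])],4)
def st():
    s=arm.sense(); R=np.array(s["tcp_rot"]); print("t",round(s["time"],2),"p",np.round(s["position"],4),"dock",dk(s["position"]),"yawY",round(float(np.degrees(np.arctan2(R[1,1],R[0,1]))),2),"tilt",np.round(R[:2,2],3),"F",np.round(s["contact_force"],1),"T",np.round(s["ft_torque"],2),"w",round(s["gripper_width"],4),"ff",s["finger_force"]); return s
E
python3 - <<'E'
from h import *
st(); d=grab("wrist","w3.png")
import pickle; pickle.dump(d,open("w3.pkl","wb"))
E
```

```text
t 4.7 p [0.5769 0.0794 0.0584] dock [0.2097 0.0061] yawY -3.37 tilt [-0.  0.] F [-1.2 -0.2  1.9] T [ 0.01  0.18 -0.01] w 0.0256 ff 34.88907873630524
```

View pics/w3.png

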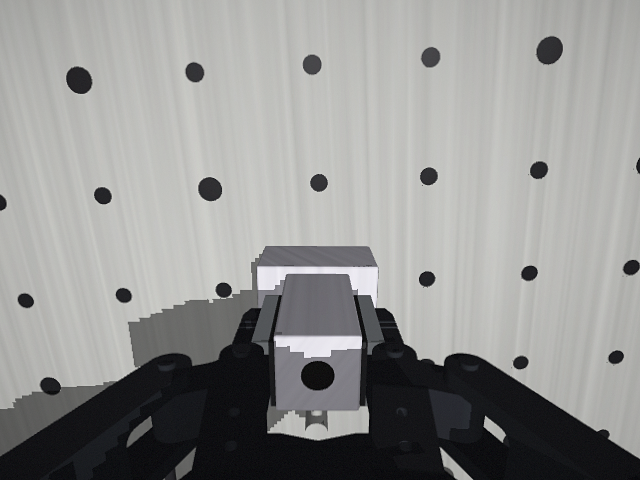

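>>> play_rows --plan '[{"tx": -0.005, "ty": 0.001, "tz": 0, "ax": 0, "ay": 0, "az": 0.7}, {"tx": -0.01, "ty": 0.001, "tz": 0, "ax": 0, "ay": 0, "az": 0.7}, {"tx": -0.01, "ty": 0.001, "tz": 0, "ax": 0, "ay": 0, "az": 0.7}, {"tx": -0.01, "ty": 0.001, "tz": 0, "ax": 0, "ay": 0, "az": 0.7}, {"tx": -0.01, "ty": 0.001, "tz": 0, "ax": 0, "ay": 0, "az": 0.7}, {"tx": 0, "ty": 0, "tz": 0, "ax": 0, "ay": 0, "az": 0}, {"tx": 0, "ty": 0, "tz": 0, "ax": 0, "ay": 0, "az": 0}]'

```text
time: 5.45
position: [0.578, 0.0305, 0.0584]
tcp_rot: [[0.123, 0.992, 0.0], [0.992, -0.123, -0.004], [-0.004, 0.001, -1.0]]
contact_force: [0.3, -2.0, -0.3]
gripper_width: 0.0257
finger_force: 34.8
```

```bash
python3 - <<'E'
from h import *
st()
t=grab("top"); im=t["image"][180:260,275:405]
cv2.imwrite("pics/crop2.png",cv2.resize(im[:,:,::-1],None,fx=5.5,fy=5.5,interpolation=cv2.INTER_CUBIC))
E
```

```text
t 5.45 p [0.578  0.0305 0.0584] dock [ 0.1613 -0.0008] yawY -7.05 tilt [ 0.    -0.004] F [ 0.3 -2.  -0.3] T [-0.37 -0.12 -0.07] w 0.0257 ff 34.80188012123108
```

>>> play_rows --plan '[{"tx": -0.004, "ty": -0.0004, "tz": 0, "ax": 0, "ay": 0, "az": -0.2}, {"tx": -0.006, "ty": -0.0004, "tz": 0, "ax": 0, "ay": 0, "az": 0}, {"tx": -0.006, "ty": 0, "tz": 0, "ax": 0, "ay": 0, "az": 0}, {"tx": -0.006, "ty": 0, "tz": 0, "ax": 0, "ay": 0, "az": 0}, {"tx": -0.004, "ty": 0, "tz": 0, "ax": 0, "ay": 0, "az": 0}, {"tx": 0, "ty": 0, "tz": 0, "ax": 0, "ay": 0, "az": 0}, {"tx": 0, "ty": 0, "tz": 0, "ax": 0, "ay": 0, "az": 0}]'

```text
time: 6.2
position: [0.574, 0.0071, 0.0583]
tcp_rot: [[0.117, 0.993, -0.001], [0.993, -0.117, -0.001], [-0.001, -0.0, -1.0]]
contact_force: [-0.6, 0.0, 2.5]
gripper_width: 0.0256
finger_force: 35.1
```

```bash
python3 - <<'E'
from h import *
st()
E
```

```text
t 6.2 p [0.574  0.0071 0.0583] dock [0.1376 0.0004] yawY -6.73 tilt [-0.001 -0.001] F [-0.6  0.   2.5] T [ 0.13  0.02 -0.01] w 0.0256 ff 35.058597922325134
```

>>> play_rows --plan '[{"tx": -0.004, "ty": 0.0002, "tz": 0, "ax": 0, "ay": 0, "az": 0}, {"tx": -0.004, "ty": 0.0002, "tz": 0, "ax": 0, "ay": 0, "az": 0}, {"tx": -0.004, "ty": 0, "tz": 0, "ax": 0, "ay": 0, "az": 0}, {"tx": -0.004, "ty": 0, "tz": 0, "ax": 0, "ay": 0, "az": 0}, {"tx": -0.004, "ty": 0, "tz": 0, "ax": 0, "ay": 0, "az": 0}, {"tx": -0.004, "ty": 0, "tz": 0, "ax": 0, "ay": 0, "az": 0}, {"tx": -0.003, "ty": 0, "tz": 0, "ax": 0, "ay": 0, "az": 0}, {"tx": -0.002, "ty": 0, "tz": 0, "ax": 0, "ay": 0, "az": 0}, {"tx": 0, "ty": 0, "tz": 0, "ax": 0, "ay": 0, "az": 0}]'

```text
time: 7.1
position: [0.5713, -0.0213, 0.0583]
tcp_rot: [[0.117, 0.993, 0.0], [0.993, -0.117, -0.001], [-0.001, 0.0, -1.0]]
contact_force: [-0.4, 2.8, 2.0]
gripper_width: 0.0258
finger_force: 35.0
```

```bash
python3 - <<'E'
from h import *
st()
E
```

```text
t 7.1 p [ 0.5713 -0.0213  0.0583] dock [ 0.1091 -0.0002] yawY -6.71 tilt [ 0.    -0.001] F [-0.4  2.8  2. ] T [ 0.48 -0.18  0.04] w 0.0258 ff 35.03219962120056
```

>>> play_rows --plan '[{"tx": -0.002, "ty": 0, "tz": 0, "ax": 0, "ay": 0, "az": 0}, {"tx": -0.003, "ty": 0, "tz": 0, "ax": 0, "ay": 0, "az": 0}, {"tx": -0.003, "ty": 0, "tz": 0, "ax": 0, "ay": 0, "az": 0}, {"tx": -0.003, "ty": 0, "tz": 0, "ax": 0, "ay": 0, "az": 0}, {"tx": -0.002, "ty": 0, "tz": 0, "ax": 0, "ay": 0, "az": 0}, {"tx": -0.002, "ty": 0, "tz": 0, "ax": 0, "ay": 0, "az": 0}, {"tx": 0, "ty": 0, "tz": 0, "ax": 0, "ay": 0, "az": 0}]'

```text
time: 7.8
position: [0.5695, -0.0361, 0.0583]
tcp_rot: [[0.117, 0.993, 0.0], [0.993, -0.117, -0.001], [-0.001, 0.0, -1.0]]
contact_force: [0.6, 3.1, 3.5]
gripper_width: 0.0256
finger_force: 35.1
```

```bash
python3 - <<'E'
from h import *
st()
E
```

```text
t 7.8 p [ 0.5695 -0.0361  0.0583] dock [ 0.0942 -0.0002] yawY -6.71 tilt [ 0.    -0.001] F [0.6 3.1 3.5] T [ 0.64 -0.17  0.07] w 0.0256 ff 35.055577754974365
```

>>> play_rows --plan '[{"tx": -0.001, "ty": 0, "tz": 0, "ax": 0, "ay": 0, "az": 0}, {"tx": -0.001, "ty": 0, "tz": 0, "ax": 0, "ay": 0, "az": 0}, {"tx": -0.001, "ty": 0, "tz": 0, "ax": 0, "ay": 0, "az": 0}, {"tx": -0.001, "ty": 0, "tz": 0, "ax": 0, "ay": 0, "az": 0}, {"tx": -0.001, "ty": 0, "tz": 0, "ax": 0, "ay": 0, "az": 0}, {"tx": 0, "ty": 0, "tz": 0, "ax": 0, "ay": 0, "az": 0}]'

```text
time: 8.4
position: [0.569, -0.0406, 0.0583]
tcp_rot: [[0.116, 0.993, 0.0], [0.993, -0.116, -0.0], [-0.0, 0.0, -1.0]]
contact_force: [-0.2, 3.3, 3.2]
gripper_width: 0.0259
finger_force: 35.1
```

>>> play_rows --plan '[{"tx": -0.001, "ty": 0, "tz": 0, "ax": 0, "ay": 0, "az": 0}, {"tx": 0, "ty": 0, "tz": 0, "ax": 0, "ay": 0, "az": 0}]'

```text
time: 8.6
position: [0.5689, -0.0414, 0.0584]
tcp_rot: [[0.116, 0.993, 0.0], [0.993, -0.116, -0.0], [-0.0, 0.0, -1.0]]
contact_force: [0.7, 4.2, 2.4]
gripper_width: 0.0256
finger_force: 35.1
```

>>> play_rows --plan '[{"tx": -0.001, "ty": 0, "tz": 0, "ax": 0, "ay": 0, "az": 0}, {"tx": 0, "ty": 0, "tz": 0, "ax": 0, "ay": 0, "az": 0}]'

```text
time: 8.8
position: [0.5688, -0.0424, 0.0584]
tcp_rot: [[0.116, 0.993, 0.0], [0.993, -0.116, -0.0], [-0.0, 0.0, -1.0]]
contact_force: [0.6, 3.2, 3.5]
gripper_width: 0.0257
finger_force: 35.2
```

>>> play_rows --plan '[{"tx": -0.001, "ty": 0, "tz": 0, "ax": 0, "ay": 0, "az": 0}, {"tx": 0, "ty": 0, "tz": 0, "ax": 0, "ay": 0, "az": 0}]'

```text
time: 9.0
position: [0.5687, -0.0434, 0.0583]
tcp_rot: [[0.116, 0.993, 0.0], [0.993, -0.116, -0.0], [-0.0, 0.0, -1.0]]
contact_force: [0.7, 3.7, 3.4]
gripper_width: 0.0257
finger_force: 35.2
```

>>> play_rows --plan '[{"tx": -0.001, "ty": 0, "tz": 0, "ax": 0, "ay": 0, "az": 0}, {"tx": 0, "ty": 0, "tz": 0, "ax": 0, "ay": 0, "az": 0}]'

```text
time: 9.2
position: [0.5686, -0.0439, 0.0584]
tcp_rot: [[0.116, 0.993, 0.0], [0.993, -0.116, 0.001], [0.001, 0.0, -1.0]]
contact_force: [0.5, 5.6, 3.8]
gripper_width: 0.0257
finger_force: 35.1
```

>>> play_rows --plan '[{"tx": -0.0005, "ty": 0, "tz": 0, "ax": 0, "ay": 0, "az": 0}, {"tx": 0, "ty": 0, "tz": 0, "ax": 0, "ay": 0, "az": 0}]'

```text
time: 9.4
position: [0.5686, -0.0439, 0.0583]
tcp_rot: [[0.116, 0.993, 0.0], [0.993, -0.116, 0.001], [0.001, -0.0, -1.0]]
contact_force: [0.8, 5.5, 4.2]
gripper_width: 0.0254
finger_force: 35.2
```

```bash
python3 - <<'E'
from h import *
st()
E
```

```text
t 9.4 p [ 0.5686 -0.0439  0.0583] dock [ 0.0863 -0.0003] yawY -6.64 tilt [0.    0.001] F [0.8 5.5 4.2] T [ 1.11 -0.17  0.04] w 0.0254 ff 35.24411201477051
```

The riser stopped on the hub: force rose to 5.5 N and position held at column x ≈ 86 mm. I let go and lift.

>>> play_rows --plan '[{"tx": 0, "ty": 0, "tz": 0, "ax": 0, "ay": 0, "az": 0}, {"tx": 0, "ty": 0, "tz": 0, "ax": 0, "ay": 0, "az": 0}, {"tx": 0, "ty": 0, "tz": 0, "ax": 0, "ay": 0, "az": 0}, {"tx": 0, "ty": 0, "tz": -0.01, "ax": 0, "ay": 0, "az": 0}, {"tx": 0, "ty": 0, "tz": -0.02, "ax": 0, "ay": 0, "az": 0}, {"tx": 0, "ty": 0, "tz": -0.03, "ax": 0, "ay": 0, "az": 0}, {"tx": 0, "ty": 0, "tz": -0.03, "ax": 0, "ay": 0, "az": 0}, {"tx": 0, "ty": 0, "tz": -0.03, "ax": 0, "ay": 0, "az": 0}, {"tx": 0, "ty": 0, "tz": -0.02, "ax": 0, "ay": 0, "az": 0}, {"tx": 0, "ty": 0, "tz": 0, "ax": 0, "ay": 0, "az": 0}]' --jaw 0.07

```text
time: 10.4
position: [0.5707, -0.0462, 0.2024]
tcp_rot: [[0.117, 0.993, 0.008], [0.993, -0.117, -0.001], [-0.0, 0.008, -1.0]]
contact_force: [0.6, -0.7, 0.0]
gripper_width: 0.0701
finger_force: 0.0
```

>>> play_rows --plan '[{"tx": 0, "ty": 0, "tz": 0, "ax": 0, "ay": 0, "az": 0}]'

```text
time: 10.5
position: [0.5684, -0.0452, 0.1986]
tcp_rot: [[0.117, 0.993, 0.001], [0.993, -0.117, -0.0], [-0.0, 0.001, -1.0]]
contact_force: [0.2, -0.1, 0.2]
gripper_width: 0.0701
finger_force: 0.0
```

```bash
python3 - <<'E'
from h import *
s=st(); print(s["joints"]); d=grab("wrist","w4.png")
import pickle; pickle.dump(d,open("w4.pkl","wb"))
E
```

```text
t 10.5 p [ 0.5684 -0.0452  0.1986] dock [ 0.0851 -0.0002] yawY -6.7 tilt [ 0.001 -0.   ] F [ 0.2 -0.1  0.2] T [0.02 0.03 0.06] w 0.0701 ff 0.0
[-24.28132639  24.17987315  38.19209201  87.5837928  -15.31074304
  73.51561334   9.11999198]
```

View pics/w4.png

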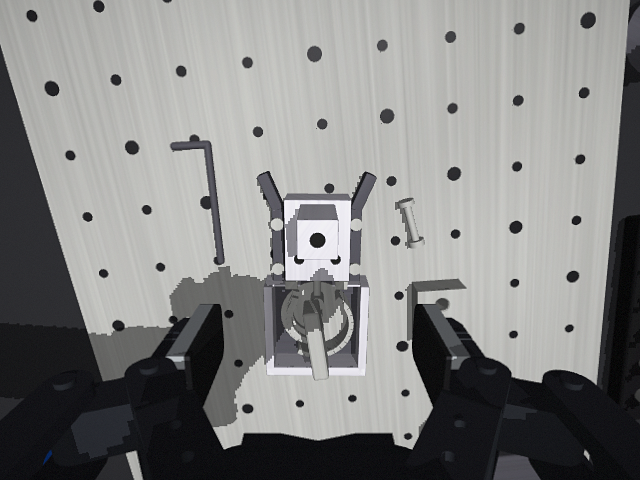

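The riser now sits between the rails with its column hole at (317,240), base front at row ~281 at the housing mouth, and the key's back end at (320,378).

```bash
python3 - <<'E'
from h import *
import pickle
d=pickle.load(open("w4.pkl","rb"))
for n,u,v,z in(("col",317.3,240.3,.096),("keyback",320,379,.077),("BL",267.5,375,.043),("BR",364.5,376,.043)):
    X=onz(d,u,v,z); print(n,np.round(X,4),dk(X))
rows([.5581,-.1296,.110],0.9,5)
E
```

```text
col [ 0.5697 -0.0436  0.096 ] [ 0.0868 -0.0013]
keyback [ 0.5583 -0.1568  0.077 ] [-0.027  -0.0034]
BL [ 0.5122 -0.1714  0.043 ] [-0.0469  0.0406]
BR [ 0.5934 -0.182   0.043 ] [-0.0478 -0.0413]
{'tx': -0.0171, 'ty': 0.0001, 'tz': 0.0175, 'ax': -0.02, 'ay': 0.0, 'az': -1.52}
{'tx': -0.0171, 'ty': -0.0004, 'tz': 0.0175, 'ax': -0.02, 'ay': 0.0, 'az': -1.52}
{'tx': -0.017, 'ty': -0.0008, 'tz': 0.0175, 'ax': -0.02, 'ay': 0.0, 'az': -1.52}
{'tx': -0.017, 'ty': -0.0013, 'tz': 0.0175, 'ax': -0.02, 'ay': 0.0, 'az': -1.52}
{'tx': -0.017, 'ty': -0.0017, 'tz': 0.0175, 'ax': -0.02, 'ay': 0.0, 'az': -1.52}
```

>>> play_rows --plan '[{"tx": -0.017, "ty": 0, "tz": 0.01, "ax": 0, "ay": 0, "az": -1.5}, {"tx": -0.017, "ty": -0.0004, "tz": 0.02, "ax": 0, "ay": 0, "az": -1.5}, {"tx": -0.017, "ty": -0.0008, "tz": 0.02, "ax": 0, "ay": 0, "az": -1.5}, {"tx": -0.017, "ty": -0.0013, "tz": 0.02, "ax": 0, "ay": 0, "az": -1.5}, {"tx": -0.0175, "ty": -0.0017, "tz": 0.018, "ax": 0, "ay": 0, "az": -1.6}, {"tx": 0, "ty": 0, "tz": 0, "ax": 0, "ay": 0, "az": 0}, {"tx": 0, "ty": 0, "tz": 0, "ax": 0, "ay": 0, "az": 0}, {"tx": 0, "ty": 0, "tz": 0, "ax": 0, "ay": 0, "az": 0}]' --jaw 0.045

```text
time: 11.35
position: [0.5596, -0.1284, 0.1108]
tcp_rot: [[-0.018, 1.0, 0.001], [1.0, 0.018, 0.001], [0.001, 0.001, -1.0]]
contact_force: [0.4, 0.7, 0.1]
gripper_width: 0.0453
finger_force: 0.0
```

```bash
python3 - <<'E'
from h import *
s=st(); rows([.558,-.130,.048],0.9,4)
E
```

```text
t 11.35 p [ 0.5596 -0.1284  0.1108] dock [ 0.0014 -0.0014] yawY 1.01 tilt [0.001 0.001] F [0.4 0.7 0.1] T [ 0.02 -0.06  0.01] w 0.0453 ff 0.0
{'tx': -0.0004, 'ty': -0.0004, 'tz': 0.0157, 'ax': 0.01, 'ay': -0.01, 'az': 0.03}
{'tx': -0.0004, 'ty': -0.0004, 'tz': 0.0157, 'ax': 0.01, 'ay': -0.01, 'az': 0.03}
{'tx': -0.0004, 'ty': -0.0004, 'tz': 0.0157, 'ax': 0.01, 'ay': -0.01, 'az': 0.03}
{'tx': -0.0004, 'ty': -0.0004, 'tz': 0.0157, 'ax': 0.01, 'ay': -0.01, 'az': 0.03}
```

>>> play_rows --plan '[{"tx": -0.001, "ty": -0.001, "tz": 0.01, "ax": 0, "ay": 0, "az": 0}, {"tx": -0.0006, "ty": -0.0006, "tz": 0.01, "ax": 0, "ay": 0, "az": 0}, {"tx": 0, "ty": 0, "tz": 0.01, "ax": 0, "ay": 0, "az": 0}, {"tx": 0, "ty": 0, "tz": 0.01, "ax": 0, "ay": 0, "az": 0}, {"tx": 0, "ty": 0, "tz": 0.01, "ax": 0, "ay": 0, "az": 0}, {"tx": 0, "ty": 0, "tz": 0.01, "ax": 0, "ay": 0, "az": 0}, {"tx": 0, "ty": 0, "tz": 0, "ax": 0, "ay": 0, "az": 0}, {"tx": 0, "ty": 0, "tz": 0, "ax": 0, "ay": 0, "az": 0}]'

```text
time: 12.15
position: [0.5572, -0.1316, 0.05]
tcp_rot: [[-0.016, 1.0, -0.0], [1.0, 0.016, -0.0], [-0.0, -0.0, -1.0]]
contact_force: [0.2, 0.0, 0.3]
gripper_width: 0.045
finger_force: 0.0
```

```bash
python3 - <<'E'
from h import *
s=st(); rows([.558,-.130,.050],0.9,1)
E
```

```text
t 12.15 p [ 0.5572 -0.1316  0.05  ] dock [-0.0021  0.0007] yawY 0.92 tilt [-0. -0.] F [0.2 0.  0.3] T [-0.03 -0.01 -0.02] w 0.045 ff 0.0
{'tx': 0.0016, 'ty': 0.0009, 'tz': 0.0, 'ax': -0.03, 'ay': 0.0, 'az': 0.02}
```

>>> play_rows --plan '[{"tx": 0.0016, "ty": 0.0009, "tz": 0, "ax": 0, "ay": 0, "az": 0}, {"tx": 0, "ty": 0, "tz": 0, "ax": 0, "ay": 0, "az": 0}, {"tx": 0, "ty": 0, "tz": 0, "ax": 0, "ay": 0, "az": 0}]'

```text
time: 12.45
position: [0.5586, -0.1298, 0.0508]
tcp_rot: [[-0.017, 1.0, 0.001], [1.0, 0.017, -0.0], [-0.0, 0.001, -1.0]]
contact_force: [0.0, 0.2, -0.3]
gripper_width: 0.045
finger_force: 0.0
```

>>> play_rows --plan '[{"tx": 0, "ty": 0, "tz": 0, "ax": 0, "ay": 0, "az": 0}, {"tx": 0, "ty": 0, "tz": 0, "ax": 0, "ay": 0, "az": 0}, {"tx": 0, "ty": 0, "tz": 0, "ax": 0, "ay": 0, "az": 0}, {"tx": 0, "ty": 0, "tz": 0, "ax": 0, "ay": 0, "az": 0}, {"tx": 0, "ty": 0, "tz": 0, "ax": 0, "ay": 0, "az": 0}, {"tx": 0, "ty": 0, "tz": 0, "ax": 0, "ay": 0, "az": 0}]' --jaw 0.005 --squeeze 50

```text
time: 13.05
position: [0.5571, -0.1299, 0.0505]
tcp_rot: [[-0.016, 1.0, -0.002], [1.0, 0.016, 0.001], [0.001, -0.002, -1.0]]
contact_force: [-4.5, 1.2, 5.0]
gripper_width: 0.011
finger_force: 51.5
```

```bash
python3 - <<'E'
from h import *
s=st(); print(s["joints"])
E
```

```text
t 13.05 p [ 0.5571 -0.1299  0.0505] dock [-0.0004  0.001 ] yawY 0.93 tilt [-0.002  0.001] F [-4.5  1.2  5. ] T [0.18 0.83 0.1 ] w 0.011 ff 51.47822598461062
[-12.37732762  32.91370231  33.69729285  97.30536054 -21.22266634
  56.39798822  29.95694127]
```

>>> play_rows --plan '[{"tx": 0, "ty": -0.001, "tz": -0.0004, "ax": 0, "ay": 0, "az": 0}, {"tx": 0, "ty": 0, "tz": 0, "ax": 0, "ay": 0, "az": 1}, {"tx": 0, "ty": 0, "tz": 0, "ax": 0, "ay": 0, "az": 2}, {"tx": 0, "ty": 0, "tz": 0, "ax": 0, "ay": 0, "az": 2}, {"tx": 0, "ty": 0, "tz": 0, "ax": 0, "ay": 0, "az": 2}, {"tx": 0, "ty": 0, "tz": 0, "ax": 0, "ay": 0, "az": 2}, {"tx": 0, "ty": 0, "tz": 0, "ax": 0, "ay": 0, "az": 1}, {"tx": 0, "ty": 0, "tz": 0, "ax": 0, "ay": 0, "az": 0}]'

```text
time: 13.85
position: [0.5572, -0.1299, 0.0506]
tcp_rot: [[0.158, 0.987, 0.0], [0.987, -0.158, -0.0], [-0.0, 0.0, -1.0]]
contact_force: [-1.5, 0.7, 0.7]
gripper_width: 0.0109
finger_force: 50.7
```

```bash
python3 - <<'E'
from h import *
s=st(); print(s["joints"])
E
```

```text
t 13.85 p [ 0.5572 -0.1299  0.0506] dock [-0.0004  0.0009] yawY -9.09 tilt [ 0. -0.] F [-1.5  0.7  0.7] T [ 0.05  0.25 -0.04] w 0.0109 ff 50.73332057800144
[-14.0395061   33.43101849  36.16069019  97.47494124 -22.89195982
  56.65472375  21.31555288]
```

>>> play_rows --plan '[{"tx": 0, "ty": 0, "tz": 0, "ax": 0, "ay": 0, "az": 2.5}, {"tx": 0, "ty": 0, "tz": 0, "ax": 0, "ay": 0, "az": 2.5}, {"tx": 0, "ty": 0, "tz": 0, "ax": 0, "ay": 0, "az": 2.5}, {"tx": 0, "ty": 0, "tz": 0, "ax": 0, "ay": 0, "az": 2.5}, {"tx": 0, "ty": 0, "tz": 0, "ax": 0, "ay": 0, "az": 2.5}, {"tx": 0, "ty": 0, "tz": 0, "ax": 0, "ay": 0, "az": 2.5}, {"tx": 0, "ty": 0, "tz": 0, "ax": 0, "ay": 0, "az": 2.5}, {"tx": 0, "ty": 0, "tz": 0, "ax": 0, "ay": 0, "az": 2.5}]'

```text
time: 14.65
position: [0.5576, -0.13, 0.0506]
tcp_rot: [[0.487, 0.873, 0.001], [0.873, -0.487, -0.0], [0.0, 0.001, -1.0]]
contact_force: [-0.6, 0.2, -0.9]
gripper_width: 0.0109
finger_force: 50.6
```

```bash
python3 - <<'E'
from h import *
s=st(); print(s["joints"])
E
```

```text
t 14.65 p [ 0.5576 -0.13    0.0506] dock [-0.0004  0.0005] yawY -29.14 tilt [ 0.001 -0.   ] F [-0.6  0.2 -0.9] T [0.   0.14 0.12] w 0.0109 ff 50.581463375128806
[-17.16772599  34.78060594  41.04416995  97.57830656 -26.31849727
  57.61624744   4.0778835 ]
```

>>> play_rows --plan '[{"tx": 0, "ty": 0, "tz": 0, "ax": 0, "ay": 0, "az": 2}, {"tx": 0, "ty": 0, "tz": 0, "ax": 0, "ay": 0, "az": 2}, {"tx": 0, "ty": 0, "tz": 0, "ax": 0, "ay": 0, "az": 2}, {"tx": 0, "ty": 0, "tz": 0, "ax": 0, "ay": 0, "az": 2}, {"tx": 0, "ty": 0, "tz": 0, "ax": 0, "ay": 0, "az": 2}, {"tx": 0, "ty": 0, "tz": 0, "ax": 0, "ay": 0, "az": 2}, {"tx": 0, "ty": 0, "tz": 0, "ax": 0, "ay": 0, "az": 2}, {"tx": 0, "ty": 0, "tz": 0, "ax": 0, "ay": 0, "az": 2}, {"tx": 0, "ty": 0, "tz": 0, "ax": 0, "ay": 0, "az": 2}, {"tx": 0, "ty": 0, "tz": 0, "ax": 0, "ay": 0, "az": 2}]'

```text
time: 15.65
position: [0.5578, -0.1302, 0.0506]
tcp_rot: [[0.757, 0.653, 0.001], [0.653, -0.757, -0.001], [0.0, 0.002, -1.0]]
contact_force: [5.0, -1.8, -7.4]
gripper_width: 0.011
finger_force: 49.7
```

```bash
python3 - <<'E'
from h import *
s=st(); print(s["joints"])
E
```

```text
t 15.65 p [ 0.5578 -0.1302  0.0506] dock [-0.0006  0.0002] yawY -49.23 tilt [ 0.001 -0.001] F [ 5.  -1.8 -7.4] T [-0.43 -0.89  0.11] w 0.011 ff 49.705349556170404
[-20.16950399  36.39037527  45.95214917  97.67887088 -29.8687231
  58.8147395  -13.11521047]
```

>>> play_rows --plan '[{"tx": 0.0005, "ty": 0.0005, "tz": 0.0005, "ax": 0, "ay": 0, "az": 1}, {"tx": 0, "ty": 0, "tz": 0, "ax": 0, "ay": 0, "az": 2}, {"tx": 0, "ty": 0, "tz": 0, "ax": 0, "ay": 0, "az": 2}, {"tx": 0, "ty": 0, "tz": 0, "ax": 0, "ay": 0, "az": 2}, {"tx": 0, "ty": 0, "tz": 0, "ax": 0, "ay": 0, "az": 2}, {"tx": 0, "ty": 0, "tz": 0, "ax": 0, "ay": 0, "az": 2}, {"tx": 0, "ty": 0, "tz": 0, "ax": 0, "ay": 0, "az": 0}]'

```text
time: 16.35
position: [0.558, -0.1304, 0.0506]
tcp_rot: [[0.868, 0.497, 0.0], [0.497, -0.868, -0.0], [0.0, 0.001, -1.0]]
contact_force: [2.6, -2.8, 1.5]
gripper_width: 0.0113
finger_force: 50.9
```

```bash
python3 - <<'E'
from h import *
s=st(); print(s["joints"])
E
```

```text
t 16.35 p [ 0.558  -0.1304  0.0506] dock [-0.0008  0.    ] yawY -60.17 tilt [ 0. -0.] F [ 2.6 -2.8  1.5] T [-0.44 -0.28 -0.02] w 0.0113 ff 50.885226130485535
[-21.67521769  37.4450414   48.60504909  97.64332239 -31.87067349
  59.69221738 -22.43908417]
```

>>> play_rows --plan '[{"tx": 0, "ty": 0, "tz": 0, "ax": 0, "ay": 0, "az": 1}, {"tx": 0, "ty": 0, "tz": 0, "ax": 0, "ay": 0, "az": 1}, {"tx": 0, "ty": 0, "tz": 0, "ax": 0, "ay": 0, "az": 1}, {"tx": 0, "ty": 0, "tz": 0, "ax": 0, "ay": 0, "az": 1}, {"tx": 0, "ty": 0, "tz": 0, "ax": 0, "ay": 0, "az": 0}]'

```text
time: 16.85
position: [0.558, -0.1304, 0.0506]
tcp_rot: [[0.9, 0.436, 0.001], [0.436, -0.9, -0.001], [0.0, 0.001, -1.0]]
contact_force: [0.8, -2.8, 3.3]
gripper_width: 0.0114
finger_force: 51.3
```

```bash
cat > q.py <<'E'
from h import *
s=st(); R=np.array(s["tcp_rot"]); y=np.degrees(np.arctan2(R[1,1],R[0,1])); print("cam",round(np.radians(-6.8-y),3),"j7",np.round(s["joint_torque"][6],3),"j3",s["joints"][2])
E
python3 q.py
```

```text
t 16.85 p [ 0.558  -0.1304  0.0506] dock [-0.0008  0.    ] yawY -64.13 tilt [ 0.001 -0.001] F [ 0.8 -2.8  3.3] T [-0.58 -0.15 -0.02] w 0.0114 ff 51.25869998708367
cam 1.001 j7 -0.052 j3 49.54630316234727
```

>>> play_rows --plan '[{"tx": 0, "ty": 0, "tz": 0, "ax": 0, "ay": 0, "az": 1}, {"tx": 0, "ty": 0, "tz": 0, "ax": 0, "ay": 0, "az": 1}, {"tx": 0, "ty": 0, "tz": 0, "ax": 0, "ay": 0, "az": 1}, {"tx": 0, "ty": 0, "tz": 0, "ax": 0, "ay": 0, "az": 0}]'

```text
time: 17.25
position: [0.558, -0.1304, 0.0505]
tcp_rot: [[0.922, 0.388, 0.001], [0.388, -0.922, -0.001], [0.0, 0.001, -1.0]]
contact_force: [0.5, -3.1, 5.6]
gripper_width: 0.0111
finger_force: 51.5
```

```bash
python3 q.py
```

```text
t 17.25 p [ 0.558  -0.1304  0.0505] dock [-0.0008 -0.    ] yawY -67.15 tilt [ 0.001 -0.001] F [ 0.5 -3.1  5.6] T [-0.67 -0.15  0.01] w 0.0111 ff 51.471933047287166
cam 1.053 j7 -0.067 j3 50.27109788586926
```

>>> play_rows --plan '[{"tx": 0, "ty": 0, "tz": -0.0004, "ax": 0, "ay": 0, "az": 1}, {"tx": 0, "ty": 0, "tz": 0, "ax": 0, "ay": 0, "az": 1}, {"tx": 0, "ty": 0, "tz": 0, "ax": 0, "ay": 0, "az": 1}]'

```text
time: 17.55
position: [0.558, -0.1305, 0.0506]
tcp_rot: [[0.941, 0.339, 0.001], [0.339, -0.941, -0.001], [0.0, 0.001, -1.0]]
contact_force: [1.9, -5.0, 2.4]
gripper_width: 0.0111
finger_force: 51.1
```

```bash
python3 q.py
```

```text
t 17.55 p [ 0.558  -0.1305  0.0506] dock [-0.0009 -0.    ] yawY -70.18 tilt [ 0.001 -0.001] F [ 1.9 -5.   2.4] T [-0.95 -0.39  0.08] w 0.0111 ff 51.09226365108043
cam 1.106 j7 0.001 j3 50.9908055623493
```

>>> play_rows --plan '[{"tx": 0, "ty": 0, "tz": 0, "ax": 0, "ay": 0, "az": 1}, {"tx": 0, "ty": 0, "tz": 0, "ax": 0, "ay": 0, "az": 1}, {"tx": 0, "ty": 0, "tz": 0, "ax": 0, "ay": 0, "az": 1}]'

```text
time: 17.85
position: [0.5581, -0.1305, 0.0506]
tcp_rot: [[0.957, 0.289, 0.001], [0.289, -0.957, -0.001], [0.0, 0.001, -1.0]]
contact_force: [1.8, -5.0, 2.8]
gripper_width: 0.0115
finger_force: 51.1
```

```bash
python3 q.py
```

```text
t 17.85 p [ 0.5581 -0.1305  0.0506] dock [-0.0009 -0.0001] yawY -73.18 tilt [ 0.001 -0.001] F [ 1.8 -5.   2.8] T [-0.9  -0.4   0.16] w 0.0115 ff 51.077722501941025
cam 1.158 j7 -0.03 j3 51.709328621290695
```

>>> play_rows --plan '[{"tx": 0, "ty": 0.001, "tz": -0.0002, "ax": 0, "ay": 0, "az": 1}, {"tx": 0, "ty": 0, "tz": 0, "ax": 0, "ay": 0, "az": 1}, {"tx": 0, "ty": 0, "tz": 0, "ax": 0, "ay": 0, "az": 1}]'

```text
time: 18.15
position: [0.558, -0.1306, 0.0506]
tcp_rot: [[0.971, 0.24, -0.0], [0.24, -0.971, 0.0], [-0.0, -0.0, -1.0]]
contact_force: [1.4, -2.6, 1.5]
gripper_width: 0.0111
finger_force: 51.1
```

```bash
python3 q.py
```

```text
t 18.15 p [ 0.558  -0.1306  0.0506] dock [-0.001  -0.0001] yawY -76.13 tilt [-0.  0.] F [ 1.4 -2.6  1.5] T [-0.77 -0.33  0.23] w 0.0111 ff 51.0523737128824
cam 1.21 j7 -0.081 j3 52.36628472583133
```

>>> play_rows --plan '[{"tx": 0, "ty": 0, "tz": 0, "ax": 0, "ay": 0, "az": 1}, {"tx": 0, "ty": 0, "tz": 0, "ax": 0, "ay": 0, "az": 1}]'

```text
time: 18.35
position: [0.5581, -0.1306, 0.0506]
tcp_rot: [[0.979, 0.206, -0.0], [0.206, -0.979, 0.0], [-0.0, -0.0, -1.0]]
contact_force: [1.0, -2.7, 0.9]
gripper_width: 0.0111
finger_force: 50.9
```

```bash
python3 q.py
```

```text
t 18.35 p [ 0.5581 -0.1306  0.0506] dock [-0.001  -0.0001] yawY -78.13 tilt [-0.  0.] F [ 1.  -2.7  0.9] T [-0.73 -0.37  0.21] w 0.0111 ff 50.93575477832928
cam 1.245 j7 -0.11 j3 52.84033900405496
```

>>> play_rows --plan '[{"tx": 0, "ty": 0, "tz": 0, "ax": 0, "ay": 0, "az": 1}, {"tx": 0, "ty": 0, "tz": 0, "ax": 0, "ay": 0, "az": 0.5}]'

```text
time: 18.55
position: [0.5581, -0.1306, 0.0506]
tcp_rot: [[0.984, 0.18, -0.0], [0.18, -0.984, 0.0], [-0.0, -0.0, -1.0]]
contact_force: [1.6, -4.0, 0.9]
gripper_width: 0.0114
finger_force: 50.9
```

```bash
python3 q.py
```

```text
t 18.55 p [ 0.5581 -0.1306  0.0506] dock [-0.001  -0.0001] yawY -79.61 tilt [-0.  0.] F [ 1.6 -4.   0.9] T [-0.66 -0.38  0.25] w 0.0114 ff 50.87380782002583
cam 1.271 j7 -0.216 j3 53.19337986149559
```

>>> play_rows --plan '[{"tx": 0, "ty": 0, "tz": 0, "ax": 0, "ay": 0, "az": 0}]'

```text
time: 18.65
position: [0.5581, -0.1306, 0.0506]
tcp_rot: [[0.984, 0.181, -0.0], [0.181, -0.984, 0.0], [-0.0, -0.0, -1.0]]
contact_force: [1.7, -2.7, 0.7]
gripper_width: 0.0112
finger_force: 50.8
```

```bash
python3 q.py
```

```text
t 18.65 p [ 0.5581 -0.1306  0.0506] dock [-0.001  -0.0001] yawY -79.58 tilt [-0.  0.] F [ 1.7 -2.7  0.7] T [-0.61 -0.41  0.15] w 0.0112 ff 50.75669461162761
cam 1.27 j7 -0.2 j3 53.18872635111602
```

>>> play_rows --plan '[{"tx": 0, "ty": 0, "tz": 0, "ax": 0, "ay": 0, "az": 1}, {"tx": 0, "ty": 0, "tz": 0, "ax": 0, "ay": 0, "az": 0.5}]'

```text
time: 18.85
position: [0.5581, -0.1306, 0.0506]
tcp_rot: [[0.988, 0.155, -0.0], [0.155, -0.988, 0.0], [-0.0, -0.0, -1.0]]
contact_force: [2.0, -3.4, -0.6]
gripper_width: 0.0111
finger_force: 50.7
```

```bash
python3 q.py
```

```text
t 18.85 p [ 0.5581 -0.1306  0.0506] dock [-0.001  -0.0001] yawY -81.11 tilt [-0.  0.] F [ 2.  -3.4 -0.6] T [-0.64 -0.44  0.27] w 0.0111 ff 50.72812191210687
cam 1.297 j7 -0.238 j3 53.54178612603163
```

>>> play_rows --plan '[{"tx": 0, "ty": 0, "tz": 0, "ax": 0, "ay": 0, "az": 1}]'

```text
time: 18.95
position: [0.5581, -0.1306, 0.0506]
tcp_rot: [[0.991, 0.137, -0.0], [0.137, -0.991, 0.0], [-0.0, -0.0, -1.0]]
contact_force: [1.6, -2.9, -1.3]
gripper_width: 0.011
finger_force: 50.7
```

```bash
python3 q.py
```

```text
t 18.95 p [ 0.5581 -0.1306  0.0506] dock [-0.001  -0.0001] yawY -82.12 tilt [-0.  0.] F [ 1.6 -2.9 -1.3] T [-0.64 -0.51  0.29] w 0.011 ff 50.668440198060125
cam 1.315 j7 -0.137 j3 53.77802362090669
```

>>> play_rows --plan '[{"tx": 0, "ty": 0, "tz": 0, "ax": 0, "ay": 0, "az": 1}]'

```text
time: 19.05
position: [0.5581, -0.1306, 0.0506]
tcp_rot: [[0.993, 0.12, -0.0], [0.12, -0.993, 0.0], [-0.0, -0.0, -1.0]]
contact_force: [1.4, -1.9, -1.2]
gripper_width: 0.0113
finger_force: 50.7
```

```bash
python3 q.py
```

```text
t 19.05 p [ 0.5581 -0.1306  0.0506] dock [-0.001  -0.0001] yawY -83.13 tilt [-0.  0.] F [ 1.4 -1.9 -1.2] T [-0.6  -0.51  0.32] w 0.0113 ff 50.650220497045666
cam 1.332 j7 -0.197 j3 54.01740833568613
```

>>> play_rows --plan '[{"tx": 0, "ty": 0, "tz": 0, "ax": 0, "ay": 0, "az": 0.5}]'

```text
time: 19.15
position: [0.5581, -0.1307, 0.0506]
tcp_rot: [[0.994, 0.111, -0.0], [0.111, -0.994, 0.0], [-0.0, -0.0, -1.0]]
contact_force: [2.4, -2.8, -1.1]
gripper_width: 0.0113
finger_force: 50.6
```

```bash
python3 q.py
```

```text
t 19.15 p [ 0.5581 -0.1307  0.0506] dock [-0.0011 -0.0001] yawY -83.61 tilt [-0.  0.] F [ 2.4 -2.8 -1.1] T [-0.58 -0.45  0.35] w 0.0113 ff 50.619344904553145
cam 1.341 j7 -0.302 j3 54.13762321490521
```

>>> play_rows --plan '[{"tx": 0, "ty": 0, "tz": 0, "ax": 0, "ay": 0, "az": 0}]'

```text
time: 19.25
position: [0.5581, -0.1307, 0.0506]
tcp_rot: [[0.994, 0.112, -0.0], [0.112, -0.994, 0.0], [-0.0, -0.0, -1.0]]
contact_force: [2.3, -2.6, -2.3]
gripper_width: 0.0111
finger_force: 50.5
```

```bash
python3 q.py
```

```text
t 19.25 p [ 0.5581 -0.1307  0.0506] dock [-0.0011 -0.0001] yawY -83.58 tilt [-0.  0.] F [ 2.3 -2.6 -2.3] T [-0.58 -0.55  0.28] w 0.0111 ff 50.49574563279748
cam 1.34 j7 -0.273 j3 54.13472029438241
```

>>> play_rows --plan '[{"tx": 0, "ty": 0, "tz": 0, "ax": 0, "ay": 0, "az": 0.5}]'

```text
time: 19.35
position: [0.5581, -0.1306, 0.0506]
tcp_rot: [[0.995, 0.103, -0.0], [0.103, -0.995, 0.0], [-0.0, -0.0, -1.0]]
contact_force: [1.9, -3.1, -0.7]
gripper_width: 0.011
finger_force: 50.5
```

```bash
python3 q.py
```

```text
t 19.35 p [ 0.5581 -0.1306  0.0506] dock [-0.001  -0.0001] yawY -84.08 tilt [-0.  0.] F [ 1.9 -3.1 -0.7] T [-0.68 -0.49  0.34] w 0.011 ff 50.51910608075559
cam 1.349 j7 -0.258 j3 54.24132267891705
```

>>> play_rows --plan '[{"tx": 0, "ty": 0, "tz": 0, "ax": 0, "ay": 0, "az": 0.3}]'

```text
time: 19.45
position: [0.5581, -0.1307, 0.0506]
tcp_rot: [[0.995, 0.098, -0.0], [0.098, -0.995, 0.0], [-0.0, -0.0, -1.0]]
contact_force: [2.0, -2.5, -3.1]
gripper_width: 0.0114
finger_force: 50.5
```

```bash
python3 q.py
```

```text
t 19.45 p [ 0.5581 -0.1307  0.0506] dock [-0.001  -0.0001] yawY -84.38 tilt [-0.  0.] F [ 2.  -2.5 -3.1] T [-0.55 -0.53  0.38] w 0.0114 ff 50.50441192695871
cam 1.354 j7 -0.324 j3 54.31237241202623
```

Torque is about 0.36 N m while turning, which is snug. I release with a limited opening and lift straight up.

>>> play_rows --plan '[{"tx": 0, "ty": 0, "tz": 0, "ax": 0, "ay": 0, "az": 0}, {"tx": 0, "ty": 0, "tz": 0, "ax": 0, "ay": 0, "az": 0}, {"tx": 0, "ty": 0, "tz": 0, "ax": 0, "ay": 0, "az": 0}, {"tx": 0, "ty": 0, "tz": -0.005, "ax": 0, "ay": 0, "az": 0}, {"tx": 0, "ty": 0, "tz": -0.015, "ax": 0, "ay": 0, "az": 0}, {"tx": 0, "ty": 0, "tz": -0.03, "ax": 0, "ay": 0, "az": 0}, {"tx": 0, "ty": 0, "tz": -0.03, "ax": 0, "ay": 0, "az": 0}, {"tx": 0, "ty": 0, "tz": -0.03, "ax": 0, "ay": 0, "az": 0}, {"tx": 0, "ty": 0, "tz": -0.03, "ax": 0, "ay": 0, "az": 0}, {"tx": 0, "ty": 0, "tz": 0, "ax": 0, "ay": 0, "az": 0}]' --jaw 0.035

```text
time: 20.45
position: [0.5607, -0.133, 0.1968]
tcp_rot: [[0.995, 0.098, 0.01], [0.098, -0.995, -0.003], [0.009, 0.004, -1.0]]
contact_force: [-0.4, -0.5, 0.1]
gripper_width: 0.035
finger_force: 0.0
```

>>> play_rows --plan '[{"tx": 0.03, "ty": -0.02, "tz": -0.02, "ax": 0, "ay": 0, "az": 0}, {"tx": 0.03, "ty": -0.02, "tz": -0.02, "ax": 0, "ay": 0, "az": 0}, {"tx": 0, "ty": 0, "tz": 0, "ax": 0, "ay": 0, "az": 0}, {"tx": 0, "ty": 0, "tz": 0, "ax": 0, "ay": 0, "az": 0}]'

```text
time: 20.85
position: [0.6143, -0.0845, 0.2311]
tcp_rot: [[0.995, 0.1, 0.0], [0.1, -0.995, -0.001], [-0.0, 0.001, -1.0]]
contact_force: [0.3, -0.6, -0.2]
gripper_width: 0.0351
finger_force: 0.0
```

```bash
python3 - <<'E'
from h import *
s=st(); d=grab("wrist","w5.png")
import pickle; pickle.dump(d,open("w5.pkl","wb"))
print(-d["R"].T@d["t"],proj(d,[.5581,-.1296,.077]),proj(d,[.5697,-.0436,.096]))
E
```

```text
t 20.85 p [ 0.6143 -0.0845  0.2311] dock [ 0.0514 -0.0505] yawY -84.25 tilt [ 0.    -0.001] F [ 0.3 -0.6 -0.2] T [-0.05  0.01 -0.01] w 0.0351 ff 0.0
[ 0.68734972 -0.07695263  0.37311979] [367.46612326 298.61377181] [256.14348291 284.170708  ]
```

View pics/w5.png

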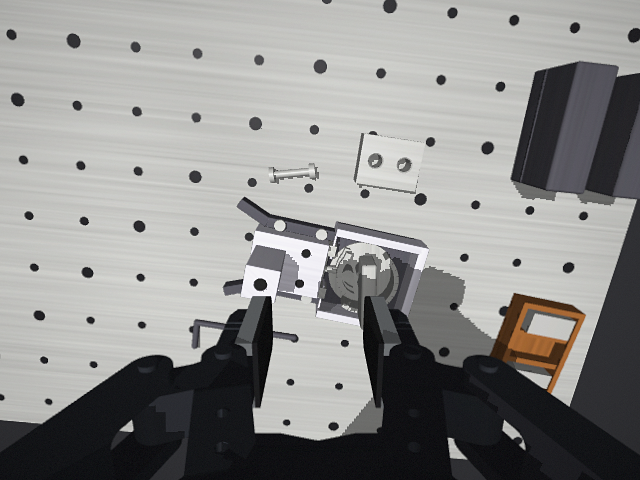

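The column hole is now at (260,284). At its undrawn place it would be at (256,284), so the riser was drawn in about 2.7 mm, and the key (368,280) lies across the dock. The gripper is clear of everything and the bystanders are in place.

```bash
python3 -c "
from station import arm
print(arm.job_done())"
```

```text
the job is handed in; nothing more can be done
None
```

The riser is docked and drawn tight by the cam, with the key turned clockwise to about 1.35 rad at roughly 0.36 N m and then let go; the job is handed in at about 21 s.

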